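# Loosen the sample wheel's locking ring

## Robot

A 7-joint arm with a two-finger parallel gripper is mounted at the origin on the work surface. World frame = base frame: x ahead of the robot, y to its left, z up, the work surface at z = 0. Lengths are in m, angles in rad, forces in N, time in s.
With the tool pointing down it reaches from about 0.4 to 0.875 m from the base axis. Payload 19.3 kg.
Tool frame: the origin (TCP) lies midway between the tips of the shut fingers; the grasp point (between the pads) lies 19 mm behind it; z points along the fingers, y is the line along which they close (so a half turn about z gives the same grasp; the last joint's range is limited). The gripper opens to 85 mm and grips with 20 to 120 N. Pads are 22 mm wide; open, the fingers measure 114 mm over their backs; the gripper's body (76 mm by 85 mm) begins 54 mm behind the grasp point. The pads swing forward as they close: fully open they stand 13 mm farther back than shut.
Start: joints at [-1.332, 0.521, -0.036, 1.599, 0.021, 1.021, -0.113], TCP at [0.19, 0.595, 0.231] pointing down, gripper open.
Joint ranges: [-2.91, 2.91], [-0.3, 2.13], [-1.5, 1.42], [0.17, 2.43], [-1.26, 4.41], [0.16, 1.93], [-2.52, 2.52]. Speed limits (rad/s): [1.89, 1.89, 2.39, 2.39, 3.01, 3.01, 3.01].

## Interface

Orientations are given as [roll, pitch, yaw] about the fixed x, y, z axes, in that order (R = Rz(yaw) Ry(pitch) Rx(roll)).
In Python, from workcell import telemetry, grab_frame, calibration, bot, outline_of, landmark_of gives the robot as it stands. The module is installed in compiled form; this text tells all that it offers.
- The arm moves only by the shell command python3 -m inch 'ROWS' [FORCE]. ROWS is JSON, a list of rows, each a list of 7 numbers: the shift along the tool's x, y, z in m, then the turn, a rotation vector about the tool's x, y, z in rad, then the closure, from 0 (fully open) to 1 (shut). A call has 1 to 5 rows; each row shifts and turns the commanded pose from where the row before left it, along the tool's axes as they then stand; what a row does not reach is not made up. A row lasts 1/10 s, in which the tool goes at most 50 mm and 8.59 degrees, less where a joint would pass 70% of its speed; a pose out of reach is approached as far as the arm can. A call is refused whole if a number of a shift passes 0.05 or a number of a turn 0.15, either way. A call with a gripper value outside its range is refused whole. The fingers move at their own pace and stop on an object; FORCE is the grip in N (left out, the last holds). Time passes only in rows, so rows that do not move let the fingers close. It gives the time, the measured TCP pose, the force, the opening and the grip force at its end, in the units of the state.
- telemetry.observe(): the state, without advancing time (a new reading comes with each control period).
- grab_frame(name): name is "scene" or "top" or "wrist"; returns the picture (384x512x3 uint8, red, green, blue); there is no depth.
- calibration(name): a dict with "fovy" (degrees; the focal length in pixels is half the picture's height over the tangent of half this angle, whatever the lens; pixels are square), "cx", "cy" (the principal point, pixels), "pose" (4x4, takes a point from camera to world coordinates). Camera axes: x right, y down, z forward; pixel columns grow to the right and rows downward; lengths in m; the calibration is good to about 2 mm. The wrist camera is an equidistant fisheye: a pixel r from the principal point sees the ray r / f radians off the axis. A picture is of the moment at which its call begins: read the wrist's pose just before it. calibration takes no time and is no camera call; for the wrist camera it gives the pose at the moment of the call.
- bot.job_done(): hands the job in; it is judged then, once.
Trained networks look in the newest picture that a camera, given by its name, has taken for a name from the list of things; names that differ only in an ending like _2 or _b are one class to them, and where a whole thing is asked for, a point or a joint stands for the part that bears it (a point fixed in the world has none). Each returns a list of dicts, best first, with "score" (0 to 1); they miss things now and then, are a little off and sometimes report something else, mostly with a low value. They report only what shows in the picture. A call takes as long as a camera call.
- outline_of(label, camera): "region" (384x512 bool, what is visible of it) and "rect" ([left, top, right, bottom] in pixels, round what is visible of it).
- landmark_of(label, camera): "xy" ([column, row] in pixels: a listed point, or the origin of a listed thing).
The state is a dict: "clock": time; "qpos": joint angles; "qd": joint speeds; "joint_efforts": joint torques, N m; "position": TCP position; "tool_rot": TCP orientation; "force": force on the tool from outside, world axes, zero at the start; "moment": the same for the moment, N m; "grip_width": finger opening in m; "finger_force": force on a finger pad.
Only numpy, scipy, OpenCV 4.12 (cv2) and the standard library are available. Lean on these libraries where they do the work, as an engineer would, in place of code of your own. Each camera call takes 0.05 s, during which the arm holds its last target. There are 200 camera calls.

## Task

The sample wheel is about to come off for cleaning: loosen its knurled locking ring by rolling a fingertip along its rim, anticlockwise seen from above. Let the red dot pass the white line on the centre cap once, go one full turn more, and stop with the dot level with the line the second time; do not overshoot by as much as a sixth of a turn, or the ring comes off its thread. Leave the sample cups and everything else on the bench standing where they are, neither lifted nor pushed.

Things in the scene. Friction and masses are not known exactly. Their poses are not given: they have to be found in the camera images.
- lock_ring (a joint): turn of the knurled locking ring about its vertical axis, rad, growing anticlockwise seen from above (the loosening way). 0: red dot level with the white line the first time; 6.283: the second time. Starts between -4.2 and -1.2; hard stops at -4.7 and 8.4. Dry friction about 0.07 N m, no spring: stays where it is left
- ring_center (a point): point on the ring's axis half-way up its rim, 75 mm above the table. Aluminium ring, 94 mm across its 36 upright round ribs (3 mm proud of an 88 mm body), underside 62 mm and top 88 mm above the table; captive, it turns about this point and neither rises nor lifts off
- red_dot (a point): red dot, 13 mm across, on the top face of the ring, 35.5 mm from its axis; it turns with the ring
- line_end (a point): outer end of the fixed white line on the black centre cap, 26.5 mm from the axis; the line runs radially from the axis to here, and on in the same direction as a white stripe on the disc
- wheel: sample wheel module, fixed: round white base 260 mm across with a green band, dark disc 248 mm across with its top at 40 mm, 68 mm hub under the ring, black cap 54 mm across inside the ring and level with its top. The cups on the disc reach 58 mm above the table. Origin on the ring's axis at table height, x along the white line, z up
- cup0: loose white sample cup with cap coloured yellow, 25 mm across, 18 mm tall, standing on the disc 100 mm from the ring's axis; origin at the centre of its underside. To be left alone
- cup1: loose white sample cup with cap coloured blue, 25 mm across, 18 mm tall, standing on the disc 100 mm from the ring's axis; origin at the centre of its underside. To be left alone
- cup2: loose white sample cup with cap coloured green, 25 mm across, 18 mm tall, standing on the disc 100 mm from the ring's axis; origin at the centre of its underside. To be left alone
- cup3: loose white sample cup with cap coloured orange, 25 mm across, 18 mm tall, standing on the disc 100 mm from the ring's axis; origin at the centre of its underside. To be left alone
- red_tub: loose red open tub, 84 mm across, 55 mm tall; origin at the centre of its underside. To be left alone
- bottle: loose white bottle with a black cap, 54 mm across, 120 mm tall; origin at the centre of its underside. To be left alone
- handset: loose white handset lying flat, 130 x 36 x 22 mm, long along its x; origin at the centre of its underside. To be left alone
- tip_box: loose blue box of pipette tips, 85 x 120 x 45 mm; origin at the centre of its underside. To be left alone

How it is judged:
On the way, in this order (a step that is already met when the one before it is completed fails the run):
1. the red dot passes the white line the first time (value of joint lock_ring above 0.1 rad), for 0.1 s.
2. the red dot is level with the line the second time (value of joint lock_ring above 5.9832 rad), for 0.2 s.
At the end, for the whole second after the job is handed in: The ring rests with its red dot at the white line for the second time (joint 6.283, within 0.3 rad either way), and every cup and bench item is within 12 mm of where it stood (value of joint lock_ring between 5.9832 and 6.5832 rad and velocity of joint lock_ring between -0.1 and 0.1 rad/s and distance of each of cup0, cup1, cup2, cup3, red_tub, bottle, handset, tip_box from where it was at the start of the episode below 0.012 m); the robot touches nothing.
It fails at once if the ring is turned a sixth of a turn or more beyond the second passing of the line (value of joint lock_ring above 7.3332 rad).
It fails at once if a cup or a bench item is lifted, carried or pushed more than 20 mm (distance of any of cup0, cup1, cup2, cup3, red_tub, bottle, handset, tip_box from where it was at the start of the episode above 0.02 m).
It fails at once if a cup or the bottle is tipped over (angle between any of cup0, cup1, cup2, cup3, bottle's own z axis and vertical above 0.5 rad).
It also fails if it takes over 67 s, if anything falls off the work surface, if the arm or the gripper's body presses on something with over 40 N, if the wrist force passes 120 N, or if a joint passes its speed limit or range.

## Working session

There is one attempt and no reset: what is moved stays moved. The work goes in short steps, Python scripts to look and compute and a shell command to move; the robot and the scene stay as the last step left them, time stands still between calls to the robot, and variables do not carry over. Pictures are saved under pics/ and viewed, at most 10 in all, crops included, and the job is handed in when it is done.

```bash
mkdir -p pics; cat > h.py <<'E'
import numpy as np, cv2
from workcell import telemetry, grab_frame, calibration, bot, outline_of, landmark_of
def onplane(cam,xy,z):
    c=calibration(cam); f=192/np.tan(np.radians(c["fovy"]/2)); P=np.array(c["pose"])
    d=np.array([(xy[0]-c["cx"])/f,(xy[1]-c["cy"])/f,1.])
    if cam=="wrist":
        r=np.hypot(d[0],d[1]); d=np.array([d[0]/r*np.sin(r),d[1]/r*np.sin(r),np.cos(r)])
    d=P[:3,:3]@d; o=P[:3,3]
    return o+d*(z-o[2])/d[2]
def save(cam,name):
    im=grab_frame(cam); cv2.imwrite("pics/"+name,im[:,:,::-1]); return im
E
python3 - <<'E'
from h import *
s=telemetry.observe(); print({k:np.round(v,3) for k,v in s.items()})
a=save("top","top0.png"); b=save("scene","scene0.png")
cv2.imwrite("pics/both.png",cv2.resize(np.hstack([a,b])[:,:,::-1],(800,300)))
for n,z in dict(ring_center=.075,red_dot=.088,line_end=.088,wheel=0,cup0=.04,cup1=.04,cup2=.04,cup3=.04,red_tub=0,bottle=0,handset=0,tip_box=0).items():
    for cam in("top","scene"):
        r=landmark_of(n,cam)
        if r: print(n,cam,np.round(r[0]["xy"],1),round(r[0]["score"],2),onplane(cam,r[0]["xy"],z).round(4))
E
```

```text
{'clock': np.float64(0.0), 'qpos': array([-1.332,  0.522, -0.036,  1.6  ,  0.021,  1.021, -0.113]), 'qd': array([-0.   ,  0.002, -0.001, -0.001, -0.   , -0.002,  0.   ]), 'joint_efforts': array([-1.0000e-03, -9.2712e+01,  1.9790e+00, -3.6996e+01,  1.8000e-02,
        8.0000e-03,  0.0000e+00]), 'position': array([0.19 , 0.595, 0.231]), 'tool_rot': array([-3.14 ,  0.   ,  2.833]), 'force': array([ 0.284, -0.234,  0.321]), 'moment': array([-0.025,  0.07 , -0.02 ]), 'finger_force': np.float64(0.0), 'grip_width': np.float64(0.085)}
ring_center top [231.1 196.8] 0.76 [0.5276 0.063  0.075 ]
ring_center scene [287. 207.] 0.8 [0.5342 0.0549 0.075 ]
red_dot top [241.1 207.1] 0.66 [0.499  0.0354 0.088 ]
red_dot scene [297.1 192.2] 0.79 [0.4925 0.0382 0.088 ]
line_end top [228.4 184.6] 0.76 [0.5587 0.0697 0.088 ]
line_end scene [282.6 208.3] 0.69 [0.5529 0.0624 0.088 ]
wheel top [232.8 197.7] 0.58 [0.5334 0.0633 0.    ]
wheel scene [290.2 230.1] 0.94 [ 0.5298  0.0672 -0.    ]
cup0 top [204.9 174.3] 0.6 [0.5942 0.1392 0.04  ]
cup0 scene [318.2 196.1] 0.64 [0.4243 0.0417 0.04  ]
cup1 top [204.9 174.3] 0.6 [0.5942 0.1392 0.04  ]
cup1 scene [318.2 196.1] 0.64 [0.4243 0.0417 0.04  ]
cup2 top [204.9 174.3] 0.6 [0.5942 0.1392 0.04  ]
cup2 scene [318.2 196.1] 0.64 [0.4243 0.0417 0.04  ]
cup3 top [204.9 174.3] 0.6 [0.5942 0.1392 0.04  ]
cup3 scene [318.2 196.1] 0.64 [0.4243 0.0417 0.04  ]
red_tub top [115.3 241.6] 0.93 [0.4067 0.3951 0.    ]
red_tub scene [425.4 301.3] 0.94 [0.408  0.3861 0.    ]
bottle top [368.7 148.4] 0.67 [ 0.679  -0.3296  0.    ]
bottle scene [254.2 200.9] 0.74 [ 0.5493 -0.0684  0.    ]
handset top [386.4 242. ] 0.95 [ 0.4097 -0.3712  0.    ]
handset scene [236.7 128.8] 0.61 [ 0.4186 -0.3784  0.    ]
tip_box top [123.6 142.9] 0.67 [0.6931 0.3847 0.    ]
tip_box scene [318.9 374. ] 0.66 [0.693  0.3788 0.    ]
```

View pics/top0.png

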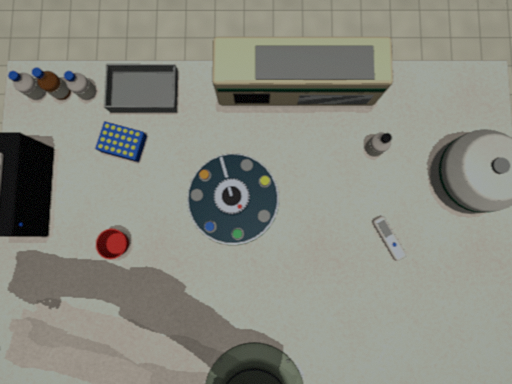

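View pics/scene0.png

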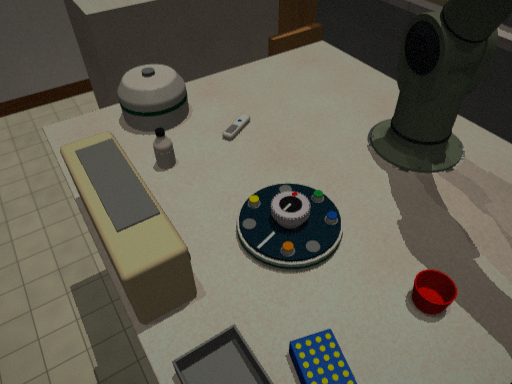

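The top view shows the wheel centred near (232,197), with the dot at (241,207), the stripe towards (223,165), and cups at (265,181), (204,175), (210,227) and (238,234). The scene view agrees, with the ring at (290,208). The ring starts at about -2.8 rad. I'll move above it and look with the wrist camera.

```bash
R='[-0.035,-0.029,0,0,0,0,1]'
python3 -m inch '[[-0.02,-0.015,0,0,0,0,1],[-0.035,-0.029,0,0,0,0,1],[-0.035,-0.029,0,0,0,0,1],[-0.035,-0.029,0,0,0,0,1],[-0.035,-0.029,0,0,0,0,1]]' >/dev/null
python3 -m inch '[[-0.035,-0.029,0,0,0,0,1],[-0.035,-0.029,0,0,0,0,1],[-0.035,-0.029,0,0,0,0,1],[-0.035,-0.029,0,0,0,0,1],[-0.035,-0.029,0,0,0,0,1]]' >/dev/null
python3 -m inch '[[-0.035,-0.029,0,0,0,0,1],[-0.035,-0.029,0,0,0,0,1],[-0.035,-0.029,0,0,0,0,1],[-0.02,-0.02,0,0,0,0,1],[0,0,0,0,0,0,1]]'
python3 - <<'E'
from h import *
s=telemetry.observe(); print(s["clock"],s["position"],s["tool_rot"],s["qpos"].round(3) if hasattr(s["qpos"],'round') else s["qpos"])
save("wrist","w0.png"); 
for n,z in dict(ring_center=.075,red_dot=.088,line_end=.088).items():
    r=landmark_of(n,"wrist")
    if r: print(n,np.round(r[0]["xy"],1),round(r[0]["score"],2),onplane("wrist",r[0]["xy"],z).round(4))
E
```

```text
clock: 2.8
position: [0.5132, 0.0867, 0.2313]
tool_rot: [-3.141, 0.001, 2.827]
force: [0.5, 0.9, -0.6]
grip_width: -0.0003
finger_force: 0.0
2.8 [0.5132386  0.08671044 0.23134235] [-3.14062100e+00  1.07587503e-03  2.82733140e+00] [-0.396  0.359  0.147  1.88  -0.063  0.907  1.037]
ring_center [235.5 201.3] 0.61 [0.5275 0.0684 0.075 ]
red_dot [201.8 189.4] 0.87 [0.5016 0.0429 0.088 ]
line_end [242.9 229.6] 0.74 [0.5551 0.0692 0.088 ]
```

View pics/w0.png

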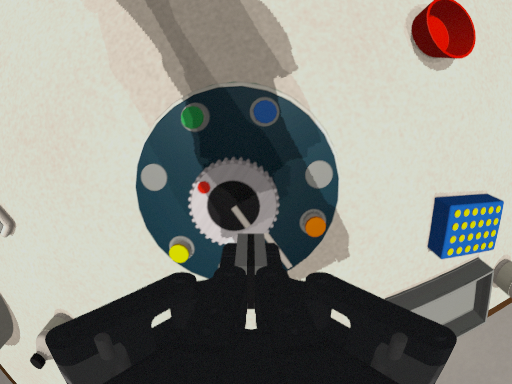

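The wrist view shows the cap centre near (233,206), the dot at (203,188), and the cups well outside the ring. I'll refine the centre from the cap outline and the dot radius, and spin the tool back for the first stroke.

```bash
cat >> h.py <<'E'
from scipy.optimize import least_squares
def ring(cam,im=None):
    """centre from lightness of ring outline at top plane (outer rib circle r=.047, z .088)"""
    o=outline_of("lock_ring",cam); 
    if not o: return None
    cs,_=cv2.findContours(o[0]["region"].astype(np.uint8),cv2.RETR_EXTERNAL,cv2.CHAIN_APPROX_NONE)
    p=max(cs,key=len)[:,0]+0.0
    h=cv2.convexHull(p.astype(np.float32))[:,0]
    q=np.array([onplane(cam,x,.088)[:2] for x in h])
    f=least_squares(lambda c:np.hypot(*(q-c).T)-.047,q.mean(0),loss="soft_l1",f_scale=.002)
    return f.x,o[0]["score"],np.abs(f.fun).mean()
E
for i in 1 2 3; do :; done
python3 -m inch '[[0,0,0,0,0,0.147,1],[0,0,0,0,0,0.147,1],[0,0,0,0,0,0.147,1],[0,0,0,0,0,0.147,1],[0,0,0,0,0,0.147,1]]' >/dev/null
python3 -m inch '[[0,0,0,0,0,0.147,1],[0,0,0,0,0,0.147,1],[0,0,0,0,0,0.147,1],[0,0,0,0,0,0.147,1],[0,0,0,0,0,0.147,1]]' >/dev/null
python3 -m inch '[[0,0,0,0,0,0.147,1],[0,0,0,0,0,0.147,1],[0,0,0,0,0,0.147,1],[0,0,0,0,0,0.147,1],[0,0,0,0,0,0.147,1]]' >/dev/null
python3 -m inch '[[-0.04,0,0,0,0,0.147,1],[-0.04,0,0,0,0,0.147,1],[0,0,0,0,0,0,1],[0,0,0,0,0,0,1]]'
python3 - <<'E'
from h import *
s=telemetry.observe(); print(s["clock"],np.round(s["qpos"],2), calibration("wrist")["pose"])
print("line dir from w0: use stripe", )
im=save("wrist","w1.png")
print(ring("wrist"))
for n,z in dict(ring_center=.075,red_dot=.088,line_end=.088,wheel=0).items():
    r=landmark_of(n,"wrist")
    if r: print(n,np.round(r[0]["xy"],1),round(r[0]["score"],2),onplane("wrist",r[0]["xy"],z).round(4))
grab_frame("top"); print("top",ring("top"))
grab_frame("scene"); print("scene",ring("scene"))
E
```

```text
clock: 4.9
position: [0.4436, 0.05, 0.2316]
tool_rot: [-3.14, -0.001, 0.336]
force: [0.3, 1.4, -0.1]
grip_width: -0.0002
finger_force: 0.0
4.9 [-0.89  0.32  0.81  2.08 -0.3   0.87 -1.15] [[ 3.30208636e-01 -9.06718700e-01 -2.62342250e-01  5.10305315e-01]
 [-9.43907964e-01 -3.17165168e-01 -9.18913083e-02  7.29108757e-02]
 [ 1.13743667e-04  2.77970243e-01 -9.60589679e-01  3.73487593e-01]
 [ 0.00000000e+00  0.00000000e+00  0.00000000e+00  1.00000000e+00]]
line dir from w0: use stripe
(array([0.5008677 , 0.13018125]), 0.47, np.float64(0.00639972445083462))
ring_center [269.5  96.9] 0.65 [0.5322 0.0597 0.075 ]
red_dot [278.4 131. ] 0.91 [0.5032 0.0409 0.088 ]
line_end [268.9  70.6] 0.95 [0.555  0.0686 0.088 ]
wheel [261.2 101.1] 0.61 [0.5287 0.0635 0.    ]
top (array([0.61099851, 0.0577446 ]), 0.64, np.float64(0.0035069543737742976))
scene (array([0.53771721, 0.07095675]), 0.63, np.float64(0.003978012187051594))
```

View pics/w1.png

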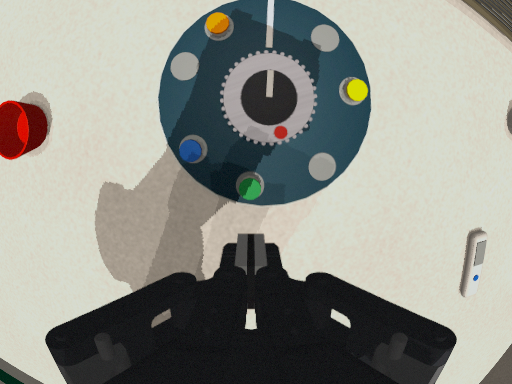

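Ring centre is about (0.531, 0.060). The line points at about 20° and the dot at -144°, so the ring is at about -2.87 rad. Both radii match the given sizes. Next I descend beside the rim, above cup height, and feel for contact.

```bash
python3 -m inch '[[0.005,0.01,0.04,0,0,0,1],[0.005,0.01,0.04,0,0,0,1],[0,0,0.04,0,0,0,1],[0,0,0.039,0,0,0,1],[0,0,0,0,0,0,1]]'
python3 -m inch '[[0.005,0,0,0,0,0,1],[0.005,0,0,0,0,0,1],[0.003,0,0,0,0,0,1],[0,0,0,0,0,0,1]]'
python3 -m inch '[[0.003,0,0,0,0,0,1],[0,0,0,0,0,0,1]]'
python3 -m inch '[[0.003,0,0,0,0,0,1],[0,0,0,0,0,0,1]]'
```

```text
clock: 5.9
position: [0.4579, 0.0324, 0.0691]
tool_rot: [-3.141, 0.006, 0.333]
force: [-0.9, -0.2, 0.9]
grip_width: 0.0002
finger_force: 0.0
clock: 6.3
position: [0.4733, 0.038, 0.0734]
tool_rot: [3.141, -0.002, 0.335]
force: [-0.2, -1.0, 0.2]
grip_width: 0.0001
finger_force: 0.0
clock: 6.5
position: [0.4754, 0.0387, 0.0726]
tool_rot: [3.142, -0.001, 0.334]
force: [0.2, 0.7, 1.1]
grip_width: 0.0003
finger_force: 0.0
clock: 6.7
position: [0.4768, 0.0391, 0.0721]
tool_rot: [-3.141, 0.002, 0.334]
force: [-5.8, -1.8, 4.3]
grip_width: 0.0002
finger_force: 3.1
```

Contact comes at radius 58 mm, as predicted. I'll press a little more and try the first stroke rows.

```bash
python3 -m inch '[[0.0015,0,0,0,0,0,1],[0.0003,0.0056,0,0,0,-0.1,1],[0.0003,0.0056,0,0,0,-0.1,1],[0.0003,0.0056,0,0,0,-0.1,1],[0.0003,0.0056,0,0,0,-0.1,1]]'
cat >> h.py <<'E'
C=np.array([.531,.060]); LINE=np.radians(20)
def report():
    s=telemetry.observe(); p=np.array(s["position"][:2])-C; 
    print("t %.1f yaw %.2f r %.4f phi %.2f z %.4f F"%(s["clock"],s["tool_rot"][2],np.hypot(*p),np.arctan2(p[1],p[0]),s["position"][2]),np.round(s["force"],1))
    for cam in("wrist","top","scene"):
        grab_frame(cam); r=landmark_of("red_dot",cam)
        if r and r[0]["score"]>.3:
            d=onplane(cam,r[0]["xy"],.088)[:2]-C; a=np.arctan2(d[1],d[0])-LINE
            print(cam,"%.2f r %.4f ring %.2f (mod 2pi)"%(r[0]["score"],np.hypot(*d),(a+np.pi)%(2*np.pi)-np.pi))
E
python3 -c "from h import *;report()"
```

```text
clock: 7.2
position: [0.4897, 0.0202, 0.072]
tool_rot: [-3.14, 0.002, 0.738]
force: [-2.3, -2.3, -2.1]
grip_width: 0.0001
finger_force: 1.5
t 7.2 yaw 0.74 r 0.0574 phi -2.37 z 0.0720 F [-2.3 -2.3 -2.1]
wrist 0.86 r 0.0356 ring -2.49 (mod 2pi)
scene 0.72 r 0.0433 ring -2.39 (mod 2pi)
```

The ring follows the finger one-to-one. Continuing with slightly more pressure.

```bash
python3 -m inch '[[0.001,0.0056,0,0,0,-0.1,1],[0.0003,0.0056,0,0,0,-0.1,1],[0.0003,0.0056,0,0,0,-0.1,1],[0.0003,0.0056,0,0,0,-0.1,1],[0.0003,0.0056,0,0,0,-0.1,1]]'
python3 -m inch '[[0.0003,0.0056,0,0,0,-0.1,1],[0.0003,0.0056,0,0,0,-0.1,1],[0.0003,0.0056,0,0,0,-0.1,1],[0.0003,0.0056,0,0,0,-0.1,1],[0.0003,0.0056,0,0,0,-0.1,1]]'
python3 -c "from h import *;report()"
```

```text
clock: 8.0
position: [0.5144, 0.0059, 0.0722]
tool_rot: [-3.141, 0.0, 1.234]
force: [-0.3, -1.0, 0.1]
grip_width: -0.0001
finger_force: 0.0
clock: 8.5
position: [0.5424, 0.0038, 0.0723]
tool_rot: [3.141, -0.0, 1.734]
force: [-0.1, -0.3, -1.1]
grip_width: 0.0005
finger_force: 0.0
t 8.5 yaw 1.73 r 0.0573 phi -1.37 z 0.0723 F [-0.1 -0.3 -1.1]
wrist 0.62 r 0.0340 ring -2.07 (mod 2pi)
top 0.40 r 0.3907 ring -1.60 (mod 2pi)
scene 0.70 r 0.0421 ring -2.11 (mod 2pi)
```

Contact was lost partway, so the centre must be slightly off. Feeling for the rim here will correct it.

```bash
python3 -m inch '[[0.001,0,0,0,0,0,1],[0,0,0,0,0,0,1]]'
python3 -m inch '[[0.001,0,0,0,0,0,1],[0,0,0,0,0,0,1]]'
python3 -m inch '[[0.001,0,0,0,0,0,1],[0,0,0,0,0,0,1]]'
python3 -m inch '[[0.001,0,0,0,0,0,1],[0,0,0,0,0,0,1]]'
```

```text
clock: 9.0
position: [0.5418, 0.0048, 0.0723]
tool_rot: [-3.142, -0.0, 1.733]
force: [-0.3, 0.2, 0.0]
grip_width: 0.0003
finger_force: 0.0
clock: 9.2
position: [0.5417, 0.0052, 0.0723]
tool_rot: [3.142, 0.0, 1.733]
force: [0.6, -2.2, 0.1]
grip_width: 0.0001
finger_force: 1.1
clock: 9.4
position: [0.5417, 0.0054, 0.0723]
tool_rot: [3.141, 0.001, 1.733]
force: [1.2, -7.5, 0.1]
grip_width: -0.0001
finger_force: 3.7
clock: 9.6
position: [0.5416, 0.0056, 0.0724]
tool_rot: [3.141, 0.002, 1.732]
force: [2.3, -11.2, 0.2]
grip_width: -0.0004
finger_force: 6.2
```

Two rim contacts put the centre at (0.530, 0.062). Continuing the stroke with the radial component corrected.

```bash
sed -i 's/C=np.array.*; LINE/C=np.array([.530,.062]); LINE/' h.py
python3 -m inch '[[0.0005,0.0055,0,0,0,-0.1,1],[0.0005,0.0055,0,0,0,-0.1,1],[0.0005,0.0055,0,0,0,-0.1,1],[0.0005,0.0055,0,0,0,-0.1,1],[0.0005,0.0055,0,0,0,-0.1,1]]'
python3 -m inch '[[0.0005,0.0055,0,0,0,-0.1,1],[0.0005,0.0055,0,0,0,-0.1,1],[0.0005,0.0055,0,0,0,-0.1,1],[0.0005,0.0055,0,0,0,-0.1,1],[0.0005,0.0055,0,0,0,-0.1,1]]'
python3 -c "from h import *;report()"
```

```text
clock: 10.1
position: [0.5669, 0.0178, 0.0725]
tool_rot: [3.141, 0.002, 2.236]
force: [3.9, -8.5, -1.2]
grip_width: -0.0002
finger_force: 5.0
clock: 10.6
position: [0.5834, 0.0408, 0.0726]
tool_rot: [3.141, 0.003, 2.737]
force: [9.1, -6.2, -5.1]
grip_width: -0.0
finger_force: 5.1
t 10.6 yaw 2.74 r 0.0575 phi -0.38 z 0.0726 F [ 9.1 -6.2 -5.1]
wrist 0.87 r 0.0357 ring -1.08 (mod 2pi)
scene 0.76 r 0.0403 ring -1.09 (mod 2pi)
```

```bash
python3 -m inch '[[0.0005,0.0055,0,0,0,-0.1,1],[0.0005,0.0055,0,0,0,-0.1,1],[0.0005,0.0055,0,0,0,-0.1,1],[0.0005,0.0055,0,0,0,-0.1,1],[0.0005,0.0055,0,0,0,-0.1,1]]'
python3 -m inch '[[0.0005,0.0055,0,0,0,-0.1,1],[0.0005,0.0055,0,0,0,-0.1,1],[0.0005,0.0055,0,0,0,-0.1,1],[0.0005,0.0055,0,0,0,-0.1,1],[0.0005,0.0055,0,0,0,-0.1,1]]'
python3 -c "from h import *;report();print(np.round(telemetry.observe()['qpos'],2))"
```

```text
clock: 11.4
position: [0.5869, 0.0691, 0.0727]
tool_rot: [3.141, 0.004, -3.046]
force: [11.6, -1.1, -5.6]
grip_width: -0.0003
finger_force: 5.3
clock: 11.9
position: [0.5765, 0.0956, 0.0727]
tool_rot: [-3.141, 0.004, -2.545]
force: [9.4, 4.4, -5.9]
grip_width: -0.0003
finger_force: 5.3
t 11.9 yaw -2.55 r 0.0574 phi 0.63 z 0.0727 F [ 9.4  4.4 -5.9]
wrist 0.91 r 0.0347 ring -0.06 (mod 2pi)
scene 0.45 r 0.0378 ring -0.16 (mod 2pi)
[-0.01  0.69 -0.37  1.82  0.36  0.7   1.59]
```

```bash
python3 -m inch '[[0.0005,0.0055,0,0,0,-0.1,1],[0.0005,0.0055,0,0,0,-0.1,1],[0.0005,0.0055,0,0,0,-0.1,1],[0.0005,0.0055,0,0,0,-0.1,1],[0.0005,0.0055,0,0,0,-0.1,1]]'
python3 -m inch '[[-0.007,0,0,0,0,0,1],[-0.007,0,0,0,0,0,1],[0,0,0,0,0,0,1]]'
python3 -c "from h import *;report()"
python3 -m inch '[[0.0003,-0.0102,0,0,0,0.147,1],[0.0003,-0.0102,0,0,0,0.147,1],[0.0003,-0.0102,0,0,0,0.147,1],[0.0003,-0.0102,0,0,0,0.147,1],[0.0003,-0.0102,0,0,0,0.147,1]]'
python3 -m inch '[[0.0003,-0.0102,0,0,0,0.147,1],[0.0003,-0.0102,0,0,0,0.147,1],[0.0003,-0.0102,0,0,0,0.147,1],[0.0003,-0.0102,0,0,0,0.147,1],[0.0003,-0.0102,0,0,0,0.147,1]]'
python3 -c "from h import *;report()"
```

```text
clock: 12.7
position: [0.5547, 0.1138, 0.0727]
tool_rot: [-3.141, 0.004, -2.044]
force: [6.6, 7.3, -6.1]
grip_width: -0.0001
finger_force: 5.1
clock: 13.0
position: [0.5606, 0.125, 0.0723]
tool_rot: [-3.142, 0.0, -2.051]
force: [0.2, -0.2, -0.4]
grip_width: 0.0001
finger_force: 0.0
t 13.0 yaw -2.05 r 0.0701 phi 1.12 z 0.0723 F [ 0.2 -0.2 -0.4]
wrist 0.70 r 0.0342 ring 0.45 (mod 2pi)
scene 0.42 r 0.0294 ring 0.35 (mod 2pi)
clock: 13.8
position: [0.5951, 0.0877, 0.0723]
tool_rot: [-3.142, 0.0, -2.791]
force: [0.1, 1.1, 0.0]
grip_width: -0.0
finger_force: 0.0
clock: 14.3
position: [0.5966, 0.0376, 0.0724]
tool_rot: [3.142, 0.0, 2.757]
force: [-0.1, -0.2, -0.6]
grip_width: -0.0003
finger_force: 0.0
t 14.3 yaw 2.76 r 0.0709 phi -0.35 z 0.0724 F [-0.1 -0.2 -0.6]
wrist 0.74 r 0.0345 ring 0.41 (mod 2pi)
scene 0.97 r 0.0298 ring 0.58 (mod 2pi)
```

The ring is at about 0.43, so the first pass is done. Continuing the rewind.

```bash
python3 -m inch '[[0.0004,-0.0102,0,0,0,0.147,1],[0.0004,-0.0102,0,0,0,0.147,1],[0.0004,-0.0102,0,0,0,0.147,1],[0.0004,-0.0102,0,0,0,0.147,1],[0.0004,-0.0102,0,0,0,0.147,1]]'
python3 -m inch '[[0.0004,-0.0102,0,0,0,0.147,1],[0.0004,-0.0102,0,0,0,0.147,1],[0.0004,-0.0102,0,0,0,0.147,1],[0.0004,-0.0102,0,0,0,0.147,1],[0.0004,-0.0102,0,0,0,0.147,1]]'
python3 -m inch '[[0.0004,-0.0102,0,0,0,0.147,1],[0.0004,-0.0102,0,0,0,0.147,1],[0,0,0,0,0,0,1]]'
python3 -c "from h import *;report()"
python3 -m inch '[[0.006,0,0,0,0,0,1],[0.006,0,0,0,0,0,1],[0.002,0,0,0,0,0,1],[0,0,0,0,0,0,1]]'
python3 -c "from h import *;report()"
```

```text
clock: 15.1
position: [0.5638, 0.0005, 0.0722]
tool_rot: [3.141, -0.0, 2.026]
force: [-0.2, 0.2, 0.1]
grip_width: -0.0003
finger_force: 0.0
clock: 15.6
position: [0.514, -0.0054, 0.0723]
tool_rot: [-3.141, -0.0, 1.291]
force: [-0.4, -0.3, -0.4]
grip_width: 0.0001
finger_force: 0.0
clock: 15.9
position: [0.4947, 0.0031, 0.0721]
tool_rot: [-3.141, 0.0, 1.001]
force: [0.2, 0.0, -0.2]
grip_width: 0.0004
finger_force: 0.0
t 15.9 yaw 1.00 r 0.0687 phi -2.11 z 0.0721 F [ 0.2  0.  -0.2]
wrist 0.90 r 0.0351 ring 0.42 (mod 2pi)
top 0.37 r 0.0263 ring -0.16 (mod 2pi)
scene 0.55 r 0.0317 ring 0.35 (mod 2pi)
clock: 16.6
position: [0.5019, 0.0118, 0.0721]
tool_rot: [-3.141, 0.003, 0.999]
force: [-8.9, -15.0, 6.8]
grip_width: -0.0001
finger_force: 8.8
t 16.6 yaw 1.00 r 0.0575 phi -2.08 z 0.0721 F [ -8.9 -15.    6.8]
wrist 0.63 r 0.0338 ring 0.43 (mod 2pi)
scene 0.73 r 0.0325 ring 0.22 (mod 2pi)
```

```bash
python3 -m inch '[[0.0003,0.0055,0,0,0,-0.1,1],[0.0005,0.0055,0,0,0,-0.1,1],[0.0005,0.0055,0,0,0,-0.1,1],[0.0005,0.0055,0,0,0,-0.1,1],[0.0005,0.0055,0,0,0,-0.1,1]]'
python3 -m inch '[[0.0005,0.0055,0,0,0,-0.1,1],[0.0005,0.0055,0,0,0,-0.1,1],[0.0005,0.0055,0,0,0,-0.1,1],[0.0005,0.0055,0,0,0,-0.1,1],[0.0005,0.0055,0,0,0,-0.1,1]]'
python3 -m inch '[[0.0005,0.0055,0,0,0,-0.1,1],[0.0005,0.0055,0,0,0,-0.1,1],[0.0005,0.0055,0,0,0,-0.1,1],[0.0005,0.0055,0,0,0,-0.1,1],[0.0005,0.0055,0,0,0,-0.1,1]]'
python3 -c "from h import *;report()"
```

```text
clock: 17.4
position: [0.5293, 0.0043, 0.0723]
tool_rot: [-3.141, 0.002, 1.503]
force: [-2.1, -10.9, 2.3]
grip_width: 0.0007
finger_force: 5.4
clock: 17.9
position: [0.5568, 0.0109, 0.0724]
tool_rot: [3.142, 0.002, 2.003]
force: [2.1, -7.1, -0.3]
grip_width: -0.0003
finger_force: 3.7
clock: 18.4
position: [0.5777, 0.0295, 0.0724]
tool_rot: [3.141, 0.002, 2.504]
force: [3.3, -4.9, -1.0]
grip_width: -0.0001
finger_force: 2.8
t 18.4 yaw 2.50 r 0.0577 phi -0.60 z 0.0724 F [ 3.3 -4.9 -1. ]
wrist 0.87 r 0.0351 ring 1.91 (mod 2pi)
scene 0.90 r 0.0335 ring 1.95 (mod 2pi)
```

Tracking well at 1.92. I'll add a little pressure and keep going.

```bash
python3 -m inch '[[0.0015,0.0055,0,0,0,-0.1,1],[0.0005,0.0055,0,0,0,-0.1,1],[0.0005,0.0055,0,0,0,-0.1,1],[0.0005,0.0055,0,0,0,-0.1,1],[0.0005,0.0055,0,0,0,-0.1,1]]'
python3 -m inch '[[0.0005,0.0055,0,0,0,-0.1,1],[0.0005,0.0055,0,0,0,-0.1,1],[0.0005,0.0055,0,0,0,-0.1,1],[0.0005,0.0055,0,0,0,-0.1,1],[0.0005,0.0055,0,0,0,-0.1,1]]'
python3 -m inch '[[0.0005,0.0055,0,0,0,-0.1,1],[0.0005,0.0055,0,0,0,-0.1,1],[0.0005,0.0055,0,0,0,-0.1,1],[0.0005,0.0055,0,0,0,-0.1,1],[0.0005,0.0055,0,0,0,-0.1,1]]'
python3 -m inch '[[-0.007,0,0,0,0,0,1],[-0.007,0,0,0,0,0,1],[0,0,0,0,0,0,1]]'
python3 -c "from h import *;report();save('wrist','w2.png')"
```

```text
clock: 19.2
position: [0.5872, 0.0562, 0.0726]
tool_rot: [3.141, 0.003, 3.004]
force: [9.3, -2.2, -3.7]
grip_width: 0.0002
finger_force: 4.6
clock: 19.7
position: [0.5829, 0.0843, 0.0726]
tool_rot: [-3.141, 0.004, -2.779]
force: [9.1, 0.6, -4.0]
grip_width: 0.0002
finger_force: 4.2
clock: 20.2
position: [0.566, 0.1068, 0.0726]
tool_rot: [-3.141, 0.003, -2.278]
force: [6.8, 5.2, -3.8]
grip_width: 0.0001
finger_force: 4.0
clock: 20.5
position: [0.5744, 0.1166, 0.0722]
tool_rot: [3.142, 0.0, -2.285]
force: [0.1, 0.5, -0.8]
grip_width: 0.0001
finger_force: 0.0
t 20.5 yaw -2.29 r 0.0704 phi 0.89 z 0.0722 F [ 0.1  0.5 -0.8]
wrist 0.89 r 0.0376 ring -2.85 (mod 2pi)
top 0.58 r 0.3914 ring -1.61 (mod 2pi)
```

View pics/w2.png

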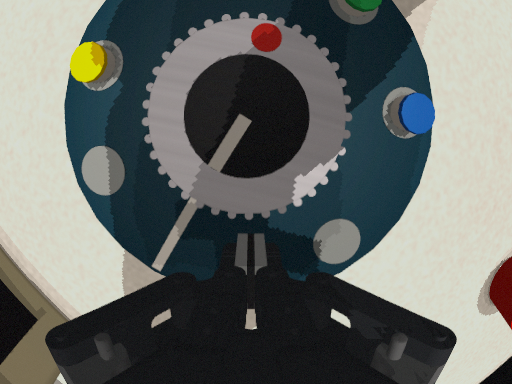

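The dot (266,38) is nearly opposite the line, so the ring is at about 3.43. The yellow, blue and green cups in view still stand. Now I rewind for the last stroke of 2.85.

```bash
python3 -m inch '[[0.0004,-0.0102,0,0,0,0.147,1],[0.0004,-0.0102,0,0,0,0.147,1],[0.0004,-0.0102,0,0,0,0.147,1],[0.0004,-0.0102,0,0,0,0.147,1],[0.0004,-0.0102,0,0,0,0.147,1]]'
python3 -m inch '[[0.0004,-0.0102,0,0,0,0.147,1],[0.0004,-0.0102,0,0,0,0.147,1],[0.0004,-0.0102,0,0,0,0.147,1],[0.0004,-0.0102,0,0,0,0.147,1],[0.0004,-0.0102,0,0,0,0.147,1]]'
python3 -m inch '[[0.0004,-0.0102,0,0,0,0.147,1],[0.0004,-0.0102,0,0,0,0.147,1],[0.0004,-0.0102,0,0,0,0.147,1],[0.0004,-0.0102,0,0,0,0.147,1],[0.0004,-0.0102,0,0,0,0.147,1]]'
python3 -m inch '[[0.0004,-0.0102,0,0,0,0.147,1],[0.0004,-0.0102,0,0,0,0.147,1],[0.0004,-0.0102,0,0,0,0.147,1],[0.0004,-0.0102,0,0,0,0.147,1],[0,0,0,0,0,0,1]]'
python3 -c "from h import *;report()"
```

```text
clock: 21.35
position: [0.599, 0.0719, 0.0724]
tool_rot: [3.142, 0.0, -3.025]
force: [-0.6, 0.5, -0.6]
grip_width: 0.0004
finger_force: 0.0
clock: 21.85
position: [0.5883, 0.023, 0.0724]
tool_rot: [3.141, 0.0, 2.523]
force: [0.2, 0.3, -0.8]
grip_width: -0.0001
finger_force: 0.0
clock: 22.35
position: [0.5475, -0.0061, 0.0724]
tool_rot: [3.141, 0.0, 1.788]
force: [-0.2, 1.3, 0.3]
grip_width: 0.0
finger_force: 0.0
clock: 22.85
position: [0.5067, -0.0038, 0.0723]
tool_rot: [-3.141, 0.0, 1.204]
force: [-0.3, 0.3, 0.6]
grip_width: 0.0001
finger_force: 0.0
t 22.9 yaw 1.20 r 0.0699 phi -1.91 z 0.0723 F [-0.3  0.3  0.6]
wrist 0.77 r 0.0359 ring -2.86 (mod 2pi)
top 0.45 r 0.0237 ring 0.00 (mod 2pi)
scene 0.56 r 0.0349 ring -2.77 (mod 2pi)
```

```bash
python3 -m inch '[[0.006,0,0,0,0,0,1],[0.006,0,0,0,0,0,1],[0.002,0,0,0,0,0,1],[0,0,0,0,0,0,1]]'
python3 -m inch '[[0.0005,0.0055,0,0,0,-0.1,1],[0.0005,0.0055,0,0,0,-0.1,1],[0.0005,0.0055,0,0,0,-0.1,1],[0.0005,0.0055,0,0,0,-0.1,1],[0.0005,0.0055,0,0,0,-0.1,1]]'
python3 -m inch '[[0.0006,0.0055,0,0,0,-0.1,1],[0.0006,0.0055,0,0,0,-0.1,1],[0.0006,0.0055,0,0,0,-0.1,1],[0.0006,0.0055,0,0,0,-0.1,1],[0.0006,0.0055,0,0,0,-0.1,1]]'
python3 -m inch '[[0.0006,0.0055,0,0,0,-0.1,1],[0.0006,0.0055,0,0,0,-0.1,1],[0.0006,0.0055,0,0,0,-0.1,1],[0.0006,0.0055,0,0,0,-0.1,1],[0.0006,0.0055,0,0,0,-0.1,1]]'
python3 -c "from h import *;report()"
```

```text
clock: 23.55
position: [0.512, 0.0073, 0.0722]
tool_rot: [-3.141, 0.003, 1.206]
force: [-4.1, -13.2, 3.9]
grip_width: 0.0001
finger_force: 7.0
clock: 24.05
position: [0.5401, 0.0053, 0.0723]
tool_rot: [-3.141, 0.002, 1.71]
force: [-0.9, -10.5, 1.5]
grip_width: 0.0001
finger_force: 5.4
clock: 24.55
position: [0.5659, 0.0171, 0.0725]
tool_rot: [3.141, 0.003, 2.21]
force: [6.3, -10.4, -2.9]
grip_width: 0.0002
finger_force: 6.0
clock: 25.05
position: [0.5829, 0.04, 0.0727]
tool_rot: [3.141, 0.004, 2.71]
force: [12.5, -8.3, -4.4]
grip_width: -0.0
finger_force: 6.8
t 25.1 yaw 2.71 r 0.0573 phi -0.39 z 0.0727 F [12.5 -8.3 -4.4]
wrist 0.62 r 0.0361 ring -1.36 (mod 2pi)
scene 0.60 r 0.0411 ring -1.36 (mod 2pi)
```

Ring is at 4.92 and has 1.36 rad left. Next 10 rows, a check, then the rest.

```bash
python3 -m inch '[[0.0004,0.0055,0,0,0,-0.1,1],[0.0005,0.0055,0,0,0,-0.1,1],[0.0005,0.0055,0,0,0,-0.1,1],[0.0005,0.0055,0,0,0,-0.1,1],[0.0005,0.0055,0,0,0,-0.1,1]]'
python3 -m inch '[[0.0005,0.0055,0,0,0,-0.1,1],[0.0005,0.0055,0,0,0,-0.1,1],[0.0005,0.0055,0,0,0,-0.1,1],[0.0005,0.0055,0,0,0,-0.1,1],[0.0005,0.0055,0,0,0,-0.1,1]]'
python3 - <<'E'
from h import *
report(); im=save('wrist','w3.png'); r=landmark_of("line_end","wrist")
if r: d=onplane("wrist",r[0]["xy"],.088)[:2]-C; print(r[0]["score"],np.arctan2(d[1],d[0]),np.hypot(*d))
E
```

```text
clock: 25.85
position: [0.587, 0.0684, 0.0727]
tool_rot: [3.141, 0.004, -3.072]
force: [12.3, -0.8, -6.5]
grip_width: 0.0
finger_force: 5.8
clock: 26.35
position: [0.5769, 0.095, 0.0727]
tool_rot: [-3.141, 0.004, -2.572]
force: [9.3, 4.3, -4.9]
grip_width: 0.0001
finger_force: 4.8
t 26.4 yaw -2.57 r 0.0574 phi 0.61 z 0.0727 F [ 9.3  4.3 -4.9]
wrist 0.66 r 0.0359 ring -0.40 (mod 2pi)
scene 0.43 r 0.0386 ring -0.54 (mod 2pi)
0.71 0.23485042588713245 0.026144518572998245
```

View pics/w3.png

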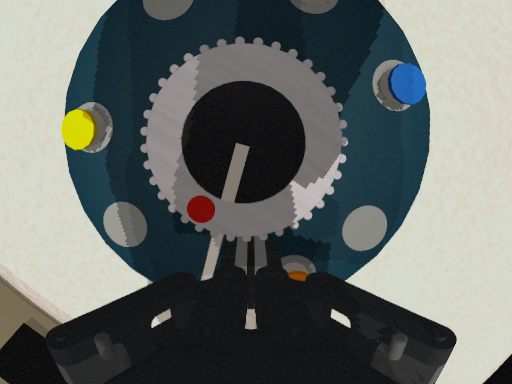

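The dot (201,209) is about 19° (0.32 rad) short of the line, whose end is near (230,200). Three more rows, then retract and measure.

```bash
python3 -m inch '[[0.0005,0.0055,0,0,0,-0.1,1],[0.0005,0.0055,0,0,0,-0.1,1],[0.0005,0.0055,0,0,0,-0.1,1],[0,0,0,0,0,0,1]]'
python3 -m inch '[[-0.008,0,0,0,0,0,1],[-0.01,0,0,0,0,0,1],[-0.01,0,-0.03,0,0,0,1],[0,0,-0.04,0,0,0,1],[0,0,0,0,0,0,1]]'
python3 - <<'E'
from h import *
report(); im=save('wrist','w4.png')
for n in("line_end","red_dot"):
    r=landmark_of(n,"wrist")
    if r: d=onplane("wrist",r[0]["xy"],.088)[:2]-C; print(n,r[0]["score"],np.arctan2(d[1],d[0]),np.hypot(*d))
E
```

```text
clock: 27.15
position: [0.5646, 0.1079, 0.0726]
tool_rot: [3.142, 0.003, -2.271]
force: [5.9, 8.1, -4.2]
grip_width: -0.0004
finger_force: 4.7
clock: 27.65
position: [0.5844, 0.1286, 0.1467]
tool_rot: [-3.138, 0.005, -2.276]
force: [0.7, -0.2, -0.2]
grip_width: 0.0001
finger_force: 0.0
t 27.6 yaw -2.28 r 0.0860 phi 0.89 z 0.1467 F [ 0.7 -0.2 -0.2]
wrist 0.77 r 0.0324 ring -0.08 (mod 2pi)
scene 0.86 r 0.0335 ring -0.15 (mod 2pi)
line_end 0.94 0.2506291363784246 0.02527825390561985
red_dot 0.73 0.3078063708653537 0.03528114263027903
```

View pics/w4.png

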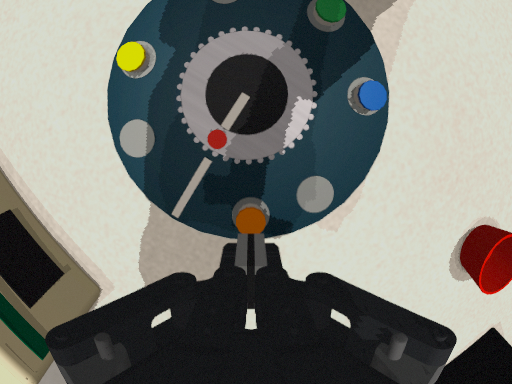

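The dot (217,139) sits on the line running from (245,97) to (178,214). All the cups stand in place and the finger is clear, so I'm handing in.

```bash
python3 -m inch '[[0,0,-0.03,0,0,0,1],[0,0,-0.02,0,0,0,1],[0,0,0,0,0,0,1],[0,0,0,0,0,0,1]]'; python3 -c "from h import *;print(bot.job_done())"
```

```text
clock: 28.5
position: [0.5819, 0.1267, 0.1921]
tool_rot: [-3.141, -0.0, -2.277]
force: [-0.4, 0.0, -1.1]
grip_width: -0.0005
finger_force: 0.0
the job is handed in; nothing more can be done
None
```

I turned the locking ring anticlockwise past the line once and one full turn more, and stopped with the red dot on the white line (within about 0.1 rad by camera), the cups still standing and the finger clear; I handed the job in at about 28.5 s, but no verdict came back.

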